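Press a glued splice in the cam press and hold it

TASK

Put the stretcher bar into the cam press, plate up and with the end that carries the glued plate first: slide it between the two wooden fences and under the platen until its end is fully home against the back stop, and let it go. Then swing the press lever up by its handle until it stands straight upright, where the eccentric has lifted the bed to its highest point and squeezes the glued joint (beyond upright the bed sinks again), and finish the program while still holding the handle there, because the lever springs back if let go. Leave the other things on the table where they are.

Things in the scene. Friction and masses are not known exactly. Their poses are not given: they have to be found in the camera images.
- press: grey bench press fixed to the table, base 175x165 mm, 142 mm high. Origin on the table under the middle of the platen; its x axis is the way the bar goes in (away from the robot), z up. Cheeks stand at y = +-58 to +-70 mm, x = -30 to +30 mm. The plywood bed (x = -95 to +50 mm, 98 mm wide) has its top 60 mm above the table while the lever is down.
- platen: steel platen with a black rubber face, 80x96 mm, x = -40 to +40 mm of the press, sprung from the crosshead. Origin in the middle of its underside, 28.5 mm above the bed while the lever is down (the bar with its plate is 25 mm thick).
- press_stop (a point): point on the bed (lever down) at the foot of the back stop's face, midway between the fences, 42 mm along x from the press's origin: the bar's plate end belongs here
- press_mouth (a point): point on the bed (lever down) midway between the tips of the flared mouth of the two dark wooden fences. The fences are 8 mm high; the mouth is about 70 mm wide here, narrows within 22 mm to 43 mm, and so to the stop, 119 mm from here. In front of the mouth 18 mm of the bed are bare.
- stretcher_bar: pale wooden bar 200x38x20 mm, about 0.2 kg, lying on the table, with a plywood plate 70x36x5 mm glued on top of one end. Origin in the middle of the bar's underside; x points along it to the plate end, z up; the plate covers x = +29 to +99 mm. Fully home in the press, the other end stands out 63 mm in front of the bed.
- bar_end (a point): middle of the bottom edge of the bar's plate end (100 mm along x from its origin)
- cam_lever (a joint): angle of the press lever in rad: 0 at rest (pointing to the robot, 15 degrees above level), growing as it is raised; straight upright and greatest lift at 1.309, end stop at 1.95. It turns about the press's y axis, on the press's right (-y) side. Raising it lifts the bed by 7.4 mm; a return spring pulls it back with 1 to 6 N at the handle.
- lever_axis (a point): point on the lever's turning axis (which runs along the press's y axis), beside the middle of the handle; 34 mm above the table, straight below the handle when the lever is upright
- cam_grip (a point): black round handle of the lever, 17 mm across and 72 mm long, lying along the press's y axis, fixed to the lever (as the lever swings it turns between the fingers). This point is in its middle, 130 mm from the lever's axis: about 68 mm above the table at rest, 164 mm when upright. The lever arm runs beside it, on the side of the press.
- folding_rule: folded yellow wooden rule, 140x18x16 mm, lying on the table; a bystander, leave it alone
- scraper: scraper with a red handle, 210 mm long, lying on the table; a bystander, leave it alone
- blue_tape: roll of blue tape, 80 mm across, 19 mm high, lying flat; a bystander, leave it alone
- eraser: small eraser, 45x23x13 mm; a bystander, leave it alone
- paint_tube_13: half used paint tube, 134 mm long, 24 mm high, lying down; a bystander, leave it alone
- stapler: desk stapler, 136 mm long, 48 mm high; a bystander, leave it alone
- brush_4: thin paint brush, 180 mm long, lying on the table; a bystander, leave it alone

How it is judged:
On the way, in this order (a step that is already met when the one before it is completed fails the run):
1. the bar lies fully home in the press: plate end within 4 mm of the back stop, between the fences, flat on the bed (x of bar_end in the frame of press between 0.038 and 0.046 m and y of bar_end in the frame of press between -0.005 and 0.005 m and angle between the x axis of stretcher_bar and the x axis of press, either way round below 0.08 rad and angle between stretcher_bar's own z axis and vertical below 0.05 rad), for 0.2 s.
2. the lever is swung to upright (within 0.13 rad) with the bar squeezed between bed and platen (value of joint cam_lever between 1.179 and 1.439 rad and contact force between stretcher_bar and platen above 15 N), for 0.3 s.
At the end, for the whole second after the job is handed in: Bar home and let go: end within 4 mm of the stop, 5 mm of the middle, straight within 0.08 rad, level within 0.05; platen presses on it with over 15 N. Lever upright within 0.13 rad, still, its handle held by the fingers (over 1 N) (all of step 1 and all of step 2 and contact force between the fingers and cam_lever_c3 above 1 N and contact force between the fingers and stretcher_bar below 0.5 N and velocity of joint cam_lever between -0.1 and 0.1 rad/s); the arm keeps its last pose, push and grip.
It fails at once if another thing on the table is shifted by more than 25 mm (distance of any of folding_rule, scraper, blue_tape, eraser, paint_tube_13, stapler, brush_4 from where it was at the start of the episode above 0.025 m).
It also fails if it takes over 61 s, if anything falls off the work surface, if the arm or the gripper's body presses on something with over 40 N, if the wrist force passes 120 N, or if a joint passes its speed limit or range.

ROBOT

A 6-joint arm with a two-finger parallel gripper is mounted at the origin on a cart in front of the work surface, level with it; the furniture and walls round the work are solid. World frame = base frame: x ahead of the robot, y to its left, z up, the work surface at z = 0. Lengths are in m, angles in rad, forces in N, time in s.
With the tool pointing down it reaches from about 0.375 to 0.975 m from the base axis. Payload 3.8 kg.
Tool frame: the origin (TCP) lies at the very end of the fingers, on their centre line; the grasp point (between the pads) lies 19 mm behind it; z points along the fingers, y is the line along which they close (so a half turn about z gives the same grasp; the last joint's range is limited). The gripper opens to 85 mm and grips with 20 to 120 N. Pads are 22 mm wide; open, the fingers measure 114 mm over their backs; the gripper's body (76 mm by 85 mm) begins 54 mm behind the grasp point. The pads swing forward as they close: fully open they stand 13 mm farther back than shut.
Start: joints at [1.144, 0.264, 1.604, -0, 1.274, -0.037], TCP at [0.256, 0.624, 0.231] pointing down, gripper open.
Joint ranges: [-2.63, 2.63], [-0.94, 2.18], [0.31, 2.57], [-1.31, 4.45], [0, 2.66], [-2.55, 2.55]. Speed limits (rad/s): [2.57, 2.57, 3.14, 3.14, 3.14, 3.14].

INTERFACE

Orientations are given as a rotation vector (axis times angle).
In Python, from workcell import bot gives the robot as it stands.
- The arm moves only by the shell command python3 -m creep 'ROWS' [FORCE]. ROWS is JSON, a list of rows, each a list of 5 numbers: the shift along the tool's x, y, z in units of 0.05 m (1.0 is 0.05 m), then the turn about the tool's z in units of 0.1 rad (1.0 is 0.1 rad), then the opening, from 0 (shut) to 1 (fully open). In form: [[tx, ty, tz, spin, hand], ...]. A call has 1 to 20 rows; each row shifts and turns the commanded pose from where the row before left it, along the tool's axes as they then stand; what a row does not reach is not made up. A row lasts 1/8 s, in which the tool goes at most 62.5 mm and 10.7 degrees, less where a joint would pass 70% of its speed; a pose out of reach is approached as far as the arm can. A call with a number of a shift or a turn outside -1 to 1 is refused whole. A call with a gripper value outside its range is refused whole. The fingers move at their own pace and stop on an object; FORCE is the grip in N (left out, the last holds). Time passes only in rows, so rows that do not move let the fingers close. It gives the time, the measured TCP pose, the force, the opening and the grip force at its end, in the units of the state.
- bot.read_state(): the state, without advancing time (a new reading comes with each control period).
- bot.read_camera(name): name is "side" or "top"; returns a dict with "pixels" (384x512x3 uint8, red, green, blue), "vfov" (degrees; the focal length in pixels is half the picture's height over the tangent of half this angle, whatever the lens; pixels are square), "cx", "cy" (the principal point, pixels), "world_to_cam" (4x4, takes a point from world to camera coordinates). Camera axes: x right, y down, z forward; pixel columns grow to the right and rows downward; lengths in m; the calibration is good to about 2 mm. A picture is of the moment at which its call begins. There is no depth.
- bot.finish_job(): hands the job in; it is judged then, once.
Trained networks look in a picture, given as the dict that the camera call returned (one of the last four; its "shot" number tells which), for a name from the list of things; names that differ only in an ending like _2 or _b are one class to them, and where a whole thing is asked for, a point or a joint stands for the part that bears it (a point fixed in the world has none). Each returns a list of dicts, best first, with "score" (0 to 1); they miss things now and then, are a little off and sometimes report something else, mostly with a low value. They report only what shows in the picture. A call takes as long as a camera call.
- bot.look_for(target, picture): "bbox" ([left, top, right, bottom] in pixels, round what is visible of it).
- bot.regions_of(target, picture): "mask" (384x512 bool, what is visible of it) and "bbox" ([left, top, right, bottom] in pixels, round what is visible of it).
The state is a dict: "time": time; "q": joint angles; "joint_vel": joint speeds; "joint_torque": joint torques, N m; "tool_pos": TCP position; "tcp_rot": TCP orientation; "wrist_force": force on the tool from outside, world axes, zero at the start; "torque": the same for the moment, N m; "width": opening from 0.0 (shut) to 1.0 (fully open); "grip_force": force on a finger pad.
Only numpy, scipy, OpenCV 4.12 (cv2) and the standard library are available. Lean on these libraries where they do the work, as an engineer would, in place of code of your own. Each camera call takes 0.05 s, during which the arm holds its last target. There are 200 camera calls.

## Working session

There is one attempt and no reset: what is moved stays moved. The work goes in short steps, Python scripts to look and compute and a shell command to move; the robot and the scene stay as the last step left them, time stands still between calls to the robot, and variables do not carry over. Pictures are saved under pics/ and viewed, at most 10 in all, crops included, and the job is handed in when it is done.

```bash
mkdir -p pics; ls; cat > h.py <<'E'
import numpy as np, cv2
from workcell import bot
from scipy.spatial.transform import Rotation as R
def cam(n):
    p=bot.read_camera(n); p['f']=p['pixels'].shape[0]/2/np.tan(np.radians(p['vfov'])/2); return p
def save(p,f): cv2.imwrite('pics/'+f,p['pixels'][:,:,::-1])
def proj(p,X):
    X=np.atleast_2d(X); T=np.array(p['world_to_cam']); c=X@T[:3,:3].T+T[:3,3]
    return c[:,:2]/c[:,2:]*p['f']+[p['cx'],p['cy']]
def onz(p,uv,z):
    uv=np.atleast_2d(uv); T=np.array(p['world_to_cam']); r,t=T[:3,:3],T[:3,3]
    d=np.c_[(uv-[p['cx'],p['cy']])/p['f'],np.ones(len(uv))]@r; o=-r.T@t
    return o+d*((z-o[2])/d[:,2])[:,None]
E
python3 - <<'E'
from h import *
s=bot.read_state(); print({k:np.round(v,3) for k,v in s.items()})
for n in('top','side'):
    p=cam(n); save(p,n+'0.png'); T=np.array(p['world_to_cam']); print(n,p['f'],-T[:3,:3].T@T[:3,3],T[2,:3])
    for t in('press','platen','stretcher_bar','cam_lever','cam_grip','folding_rule','scraper','blue_tape','eraser','paint_tube_13','stapler','brush_4'):
        for r in bot.look_for(t,p)[:2]: print(t,round(r['score'],2),np.round(r['bbox']))
E
```

```text
pics
{'time': np.float64(0.0), 'q': array([ 1.144,  0.265,  1.605,  0.   ,  1.274, -0.037]), 'joint_vel': array([-0.   , -0.001,  0.   , -0.001,  0.001, -0.001]), 'joint_torque': array([-1.0000e-03, -5.1513e+01, -3.6730e+01,  0.0000e+00,  1.3000e-02,
        0.0000e+00]), 'tool_pos': array([0.256, 0.624, 0.23 ]), 'tcp_rot': array([-6.080e-01, -3.082e+00,  3.000e-03]), 'wrist_force': array([0.115, 0.156, 0.329]), 'torque': array([-0.03,  0.05, -0.02]), 'grip_force': np.float64(0.0), 'width': np.float64(1.006)}
top 391.766614295692 [0.41302026 0.13776598 1.20640943] [ 0.11197912 -0.00648565 -0.99368939]
press 0.96 [261. 136. 344. 209.]
platen 0.7 [278. 163. 308. 171.]
stretcher_bar 0.66 [168. 202. 198. 265.]
stretcher_bar 0.42 [264. 134. 346. 211.]
cam_lever 0.85 [315. 159. 348. 209.]
cam_grip 0.69 [310. 160. 346. 208.]
folding_rule 0.73 [260. 223. 280. 267.]
folding_rule 0.31 [233. 240. 245. 256.]
blue_tape 0.88 [367. 154. 396. 180.]
eraser 0.47 [260. 225. 282. 267.]
paint_tube_13 0.82 [310. 222. 337. 265.]
paint_tube_13 0.7 [170. 202. 197. 265.]
stapler 0.6 [369. 208. 416. 216.]
stapler 0.46 [261. 137. 345. 206.]
brush_4 0.65 [114. 204. 119. 235.]
side 390.7262488271748 [-0.0803348  -0.80747266  0.87976226] [ 0.44601747  0.68135844 -0.58036117]
platen 0.7 [290. 194. 308. 212.]
stretcher_bar 0.72 [181. 187. 233. 203.]
stretcher_bar 0.41 [210. 230. 252. 240.]
cam_lever 0.52 [284. 223. 323. 247.]
folding_rule 0.64 [212. 228. 256. 240.]
scraper 0.55 [179. 168. 225. 188.]
blue_tape 0.71 [343. 256. 372. 283.]
eraser 0.56 [210. 218. 226. 226.]
eraser 0.55 [266. 179. 335. 247.]
paint_tube_13 0.67 [251. 247. 275. 279.]
brush_4 0.4 [211. 232. 254. 242.]
```

```bash
python3 - <<'E'
import cv2
a=cv2.imread('pics/top0.png')[120:280,100:420]; cv2.imwrite('pics/top0c.png',cv2.resize(a,(800,400),interpolation=cv2.INTER_CUBIC))
a=cv2.imread('pics/side0.png')[150:300,170:380]; cv2.imwrite('pics/side0c.png',cv2.resize(a,(798,570),interpolation=cv2.INTER_CUBIC))
E
```

```text
(no output)
```

View pics/top0c.png

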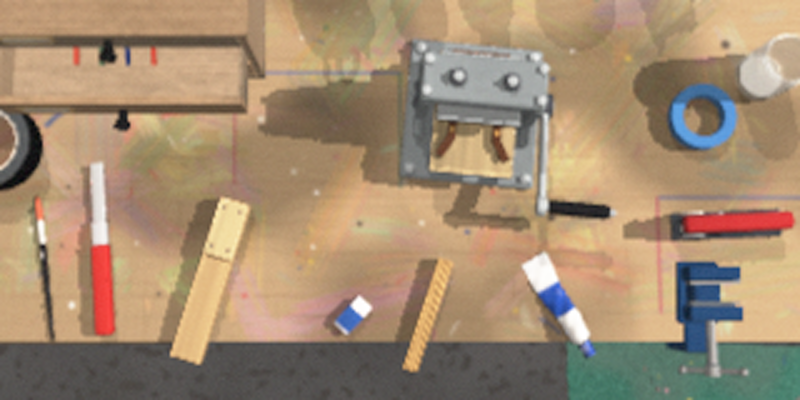

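View pics/side0c.png

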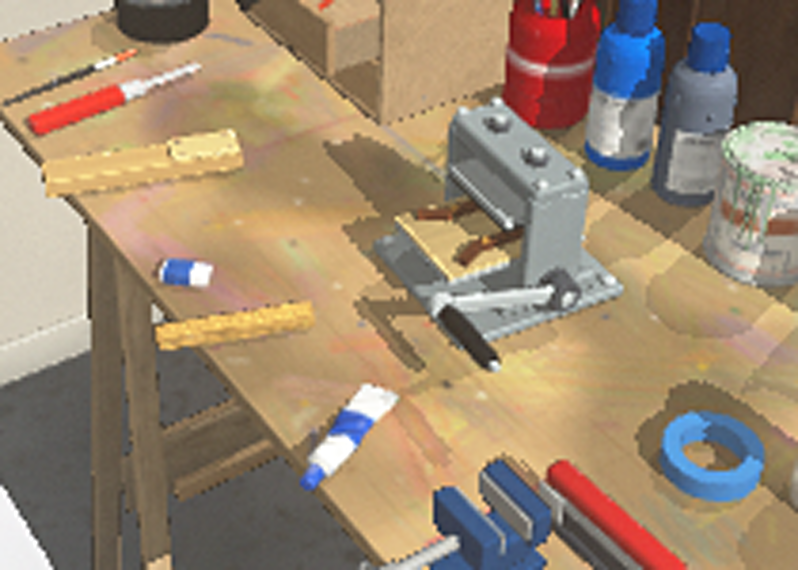

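The top crop shows the bar at full-frame px ~(183,233), plate end away from the robot. The press is at ~(290,170), with its handle to the right at ~(332,204). The rule and the eraser lie between the bar and the press. I'll zoom in on the press.

```bash
python3 - <<'E'
import cv2
def g(f,x0,y0,x1,y1,k,o):
    a=cv2.resize(cv2.imread(f)[y0:y1,x0:x1],None,fx=k,fy=k,interpolation=cv2.INTER_CUBIC)
    for x in range(x0,x1,10):
        cv2.putText(a,str(x),((x-x0)*k,10),0,.4,(255,0,255),1); cv2.line(a,((x-x0)*k,0),((x-x0)*k,a.shape[0]),(255,0,255),1) 
    for y in range(y0,y1,10):
        cv2.putText(a,str(y),(0,(y-y0)*k),0,.4,(255,0,255),1); cv2.line(a,(0,(y-y0)*k),(a.shape[1],(y-y0)*k),(255,0,255),1)
    cv2.imwrite(o,a)
g('pics/top0.png',255,132,350,212,7,'pics/tp.png')
g('pics/side0.png',260,170,340,250,7,'pics/sp.png')
E
```

```text
(no output)
```

View pics/tp.png

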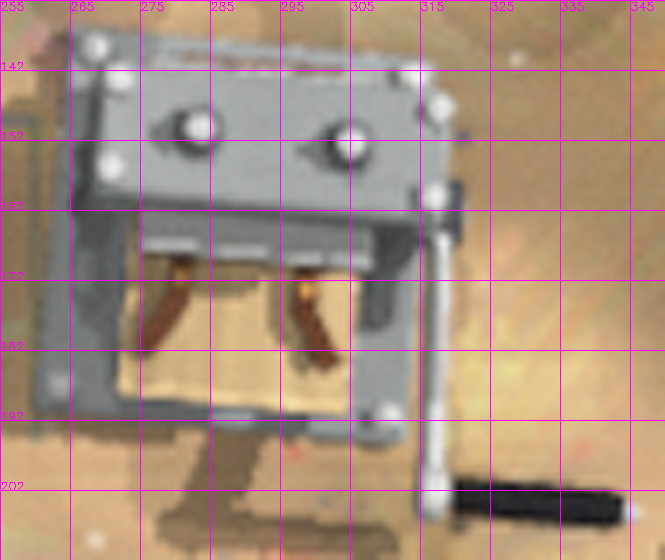

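View pics/sp.png

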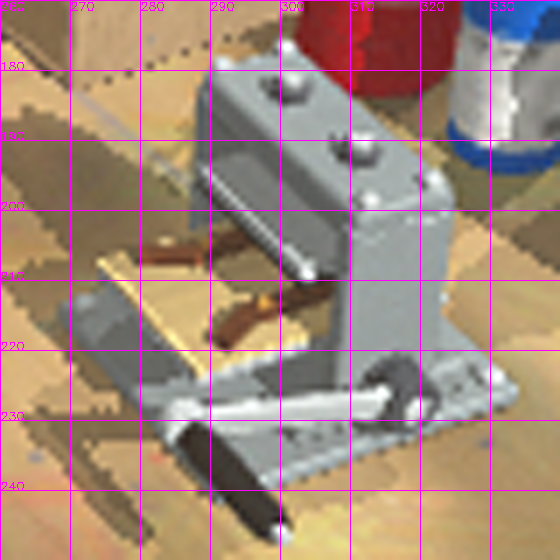

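The zooms show the bed's front corners at top (271.7,188.1) and (304.7,191), and side (273.9,206.7) and (289,223.1). The platen's front lower edge is at top (275,167.7)-(308,170.3). Next I fit the poses.

```bash
cat > fit.py <<'E'
from h import *
from scipy.optimize import least_squares, minimize
def W(v,P):
    P=np.atleast_2d(P); c,s=np.cos(v[2]),np.sin(v[2])
    return np.c_[v[0]+c*P[:,0]-s*P[:,1], v[1]+s*P[:,0]+c*P[:,1], P[:,2]]
def boxp(x0,x1,y0,y1,z0,z1): return np.array([[x,y,z] for x in(x0,x1) for y in(y0,y1) for z in(z0,z1)],float)
def mask(p,v,boxes,dz=0):
    m=np.zeros((384*4,512*4),np.uint8)
    for b in boxes:
        w=W(v,b); w[:,2]+=dz
        cv2.fillConvexPoly(m,cv2.convexHull(np.round((proj(p,w)+.5)*4-.5).astype(np.int32)),1)
    return cv2.resize(m.astype(np.float32),(512,384),interpolation=cv2.INTER_AREA)
BAR=[boxp(-.1,.1,-.019,.019,0,.02),boxp(.029,.099,-.018,.018,.02,.025)]
def fitbar(ps,ms,v0,dz=0):
    def c(v): return sum(np.abs(mask(p,v,BAR,dz)-m).sum() for p,m in zip(ps,ms))
    r=minimize(c,v0,method='Nelder-Mead',options=dict(initial_simplex=np.array(v0)+np.array([[0,0,0],[.012,0,0],[0,.012,0],[0,0,.1]]),xatol=1e-4,fatol=.05))
    return r.x,r.fun,[m.sum() for m in ms]
E
python3 - <<'E'
from fit import *
T,S=cam('top'),cam('side')
obs=[(T,(-.095,.049,.060),(271.7,188.1)),(T,(-.095,-.049,.060),(304.7,191)),(T,(-.04,.048,.0885),(275,167.7)),(T,(-.04,-.048,.0885),(308.1,170.3)),
(S,(-.095,.049,.06),(273.9,206.7)),(S,(-.095,-.049,.06),(289,223.1)),(S,(-.04,-.048,.0885),(304,210.4)),(S,(-.04,.048,.0885),(289,194))]
def res(v): return np.concatenate([proj(p,W(v,X))[0]-np.array(u)+.5 for p,X,u in obs])
r=least_squares(res,[.55,0,0],loss='soft_l1'); print('press',r.x,np.round(r.fun.reshape(-1,2),1))
v=r.x
print('handle pts top z.068',onz(T,[(319.1,202.5),(345.6,204.6)],.068))
print('handle side', onz(S,[(287.,230.5),(299.5,245)],.068))
ms=[]
for p,n in((T,'t'),(S,'s')):
    q=bot.regions_of('stretcher_bar',p)[0]; print(q['score'],q['bbox'],q['mask'].sum()); ms.append(q['mask'].astype(float))
e=onz(T,[(192,204),(175,263)],.02); print(e)
d=e[0]-e[1]; v0=[*(e.mean(0)[:2]),np.arctan2(d[1],d[0])]
print('bar',v0,fitbar([T,S],ms,v0)); print(fitbar([T],ms[:1],v0)); print(fitbar([S],ms[1:],v0))
for u,z in(((245,240),.01),((240,246),.01),((279,224),.01),((264,266),.01)): print('bystander',u,onz(T,[u],z))
E
```

```text
press [ 0.65567732  0.00917407 -0.09437062] [[ 0.1 -0.4]
 [ 0.1 -0.2]
 [-0.6 -0.1]
 [-0.7  0.4]
 [ 0.7  0.3]
 [ 0.3 -0.1]
 [-0.2  1. ]
 [-0.3  2.4]]
handle pts top z.068 [[ 0.51948712 -0.07210894  0.068     ]
 [ 0.51332865 -0.14947822  0.068     ]]
handle side [[ 0.52153367 -0.06728792  0.068     ]
 [ 0.51330163 -0.14213142  0.068     ]]
0.6 [169.0, 202.1, 199.5, 263.9] 940
0.71 [181.5, 186.8, 232.7, 202.9] 527
[[0.51939618 0.30557362 0.02      ]
 [0.34258888 0.35346625 0.02      ]]
bar [np.float64(0.4309925310194279), np.float64(0.32951993442865923), np.float64(-0.2645269691869045)] (array([ 0.43668708,  0.33044589, -0.2944194 ]), np.float64(126.3125), [np.float64(940.0), np.float64(527.0)])
(array([ 0.43657885,  0.33094688, -0.29812378]), np.float64(80.75), [np.float64(940.0)])
(array([ 0.43629658,  0.33041753, -0.28106779]), np.float64(39.625), [np.float64(527.0)])
bystander (245, 240) [[0.41066381 0.14460075 0.01      ]]
bystander (240, 246) [[0.39262072 0.15972783 0.01      ]]
bystander (279, 224) [[0.45907377 0.04096585 0.01      ]]
bystander (264, 266) [[0.3328137  0.08730528 0.01      ]]
```

```bash
cat > go.py <<'E'
import sys; from h import *
def plan(x,y,z,a,half=True):
    """tool-frame rows needed to bring TCP to x,y,z with tool x heading a (mod pi if half), pointing down"""
    s=bot.read_state(); r=R.from_rotvec(s['tcp_rot']).as_matrix()
    h=np.arctan2(r[1,0],r[0,0]); m=np.pi if half else 2*np.pi
    t=(a-h+m/2)%m-m/2
    d=r.T@(np.array([x,y,z])-s['tool_pos'])
    print('t',round(s['time'],2),'tcp',np.round(s['tool_pos'],4),'head',round(h,3),'tilt',np.round(r[2],3),'w',round(s['width'],3),'F',np.round(s['wrist_force'],1),'grip',round(s['grip_force'],1))
    print('shift units (present axes)',np.round(d/.05,2),'spin units',round(-t/.1,2))
if __name__=='__main__': plan(*map(float,sys.argv[1:5]))
E
python3 go.py .382 .347 .1 -.294
```

```text
t 1.5 tcp [0.2565 0.6243 0.2313] head 2.752 tilt [ 0. -0. -1.] w 1.0 F [-1. -0. -0.] grip 0.0
shift units (present axes) [-4.43 -4.18  2.63] spin units -0.96
```

```bash
python3 -m creep '[[-0.3,-0.3,0.1,0,0.75],[-0.6,-0.6,0.3,0,0.75],[-0.6,-0.6,0.4,0,0.75],[-0.7,-0.6,0.4,0,0.75],[-0.7,-0.6,0.4,0,0.75],[-0.7,-0.6,0.4,0,0.75],[-0.5,-0.5,0.4,0,0.75],[-0.33,-0.38,0.23,-0.96,0.75],[0,0,0,0,0.75],[0,0,0,0,0.75]]' 60; python3 go.py .382 .347 .004 -.294
python3 - <<'E'
from fit import *
T=cam('top')
q=bot.regions_of('stretcher_bar',T)
for r in q: print(r['score'],r['bbox'],r['mask'].sum())
E
```

```text
time: 2.75
tool_pos: [0.3824, 0.3477, 0.1005]
tcp_rot: [0.462, 3.107, 0.002]
wrist_force: [-0.4, 0.6, 0.2]
width: 0.747
grip_force: 0.0
t 2.75 tcp [0.3824 0.3477 0.1005] head 2.846 tilt [-0.     0.002 -1.   ] w 0.747 F [-0.4  0.6  0.2] grip 0.0
shift units (present axes) [ 0.   -0.02  1.93] spin units -0.01
0.73 [174.1, 202.3, 197.3, 249.2] 629
```

Down, then close gently.

```bash
python3 -m creep '[[0,0,0.4,0,0.75],[0,0,0.5,0,0.75],[0,0,0.5,0,0.75],[0,0,0.3,0,0.75],[0,0,0.2,0,0.75],[0,0,0,0,0.75],[0,0,0,0,0.3],[0,0,0,0,0.3],[0,0,0,0,0.3],[0,0,0,0,0.3],[0,0,0,0,0.3],[0,0,0,0,0.3]]' 80; python3 go.py .382 .347 .12 -.294
```

```text
time: 4.35
tool_pos: [0.3829, 0.3476, 0.0061]
tcp_rot: [0.46, 3.106, 0.003]
wrist_force: [-0.9, -0.7, 5.6]
width: 0.42
grip_force: 80.7
t 4.35 tcp [0.3829 0.3476 0.0061] head 2.848 tilt [-0.001  0.002 -1.   ] w 0.42 F [-0.9 -0.7  5.6] grip 80.7
shift units (present axes) [ 0.01 -0.01 -2.28] spin units 0.0
```

```bash
python3 -m creep '[[0,0,-0.2,0,0.3],[0,0,-0.4,0,0.3],[0,0,-0.6,0,0.3],[0,0,-0.5,0,0.3],[0,0,-0.3,0,0.3],[0,0,0,0,0.3]]'; python3 go.py .397 .0337 .11 -.0944
python3 - <<'E'
from fit import *
r=R.from_rotvec(bot.read_state()['tcp_rot']).as_matrix()
T,S=cam('top'),cam('side'); z=bot.read_state()['tool_pos'][2]-.006
ms=[]
for p in(T,S):
    q=bot.regions_of('stretcher_bar',p)[0]; print(q['score'],q['bbox']); ms.append(q['mask'].astype(float))
v=np.array([.4365,.330,-.294])
for k in range(2): print(fitbar([(T,S)[k]],ms[k:k+1],v,z))
a=T['pixels'][180:290,150:270][:,:,::-1]; b=S['pixels'][150:260,170:290][:,:,::-1]
cv2.imwrite('pics/lift.png',cv2.resize(np.hstack([a,b]),(780,358),interpolation=cv2.INTER_CUBIC))
E
```

```text
time: 5.1
tool_pos: [0.3826, 0.3474, 0.1059]
tcp_rot: [0.46, 3.106, 0.003]
wrist_force: [0.6, -0.3, -2.8]
width: 0.421
grip_force: 80.3
t 5.1 tcp [0.3826 0.3474 0.1059] head 2.848 tilt [-0.001  0.002 -1.   ] w 0.421 F [ 0.6 -0.3 -2.8] grip 80.3
shift units (present axes) [-2.09 -5.92 -0.09] spin units -1.99
0.58 [168.5, 199.7, 193.6, 247.5]
0.79 [179.3, 165.5, 232.1, 181.5]
(array([ 0.44247358,  0.32710962, -0.2723484 ]), np.float64(415.125), [np.float64(741.0)])
(array([ 0.43203455,  0.3309092 , -0.3079174 ]), np.float64(117.125), [np.float64(467.0)])
```

View pics/lift.png

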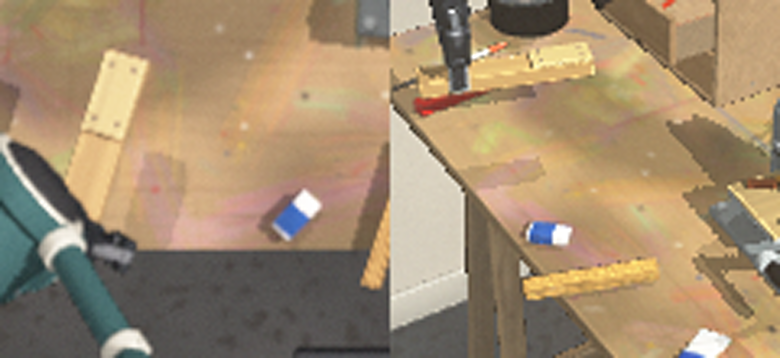

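The bar is held, plate up, with its plate end at ~(125,60) in the left half. It hangs about level. Next I carry it to a point in front of the press.

```bash
python3 -m creep '[[-0.1,-0.3,0,0,0.3],[-0.2,-0.5,0,0,0.3],[-0.2,-0.6,0,0,0.3],[-0.2,-0.6,0,0,0.3],[-0.2,-0.6,0,0,0.3],[-0.2,-0.6,0,0,0.3],[-0.2,-0.6,0,0,0.3],[-0.2,-0.6,0,0,0.3],[-0.2,-0.5,0,0,0.3],[-0.2,-0.5,0,0,0.3],[-0.19,-0.5,-0.05,0,0.3],[0,0,0,-0.7,0.3],[0,0,0,-0.7,0.3],[0,0,0,-0.6,0.3],[0,0,0,0,0.3],[0,0,0,0,0.3]]'; python3 go.py .397 .0337 .07 -.0944
python3 - <<'E'
from fit import *
T,S=cam('top'),cam('side')
def crop(p,x0,y0,x1,y1): return cv2.resize(p['pixels'][y0:y1,x0:x1][:,:,::-1],None,fx=4,fy=4,interpolation=cv2.INTER_CUBIC)
cv2.imwrite('pics/pre.png',np.hstack([crop(T,255,150,350,260),crop(S,240,170,335,280)]))
for p in(T,S):
  for q in bot.look_for('stretcher_bar',p)[:2]: print(q)
E
```

```text
time: 7.3
tool_pos: [0.396, 0.0339, 0.1069]
tcp_rot: [-0.149, -3.137, 0.0]
wrist_force: [-0.2, -0.5, -1.6]
width: 0.418
grip_force: 80.5
t 7.3 tcp [0.396  0.0339 0.1069] head 3.047 tilt [ 0.001 -0.    -1.   ] w 0.418 F [-0.2 -0.5 -1.6] grip 80.5
shift units (present axes) [-0.02 -0.    0.74] spin units -0.01
{'bbox': [281.3, 193.9, 294.7, 226.1], 'score': 0.91}
{'bbox': [222.2, 199.4, 282.7, 227.0], 'score': 0.75}
```

View pics/pre.png

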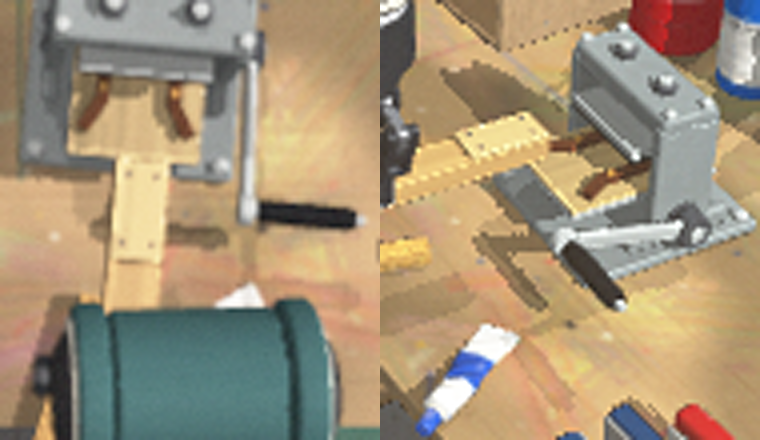

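```bash
python3 - <<'E'
from fit import *
T,S=cam('top'),cam('side'); v=np.array([.6557,.0092,-.0944])
def pf(X): 
    c,s=np.cos(v[2]),np.sin(v[2]); d=X[:,:2]-v[:2]; return np.round(np.c_[c*d[:,0]+s*d[:,1],-s*d[:,0]+c*d[:,1]],4)
print(pf(onz(T,np.array([(284.2,189.2),(296.7,189.6),(281.5,214.5),(294,215.5)])-.5,.126)))
q=onz(S,np.array([(274,198.2),(283.6,206.8)])-.5,.126); print('side',pf(q))
# predicted
s=bot.read_state(); print('grasp',pf(s['tool_pos'][None]))
h=[R.from_rotvec(s['tcp_rot']).as_matrix()[:2,0]*-1]; e=s['tool_pos'][:2]+h[0]*.157; print('pred end',pf(e[None]))
for z in (.12,.126): print('proj',proj(T,np.r_[e,z])+.5,proj(S,np.r_[e,z])+.5)
for p in(T,S):
    q=bot.regions_of('stretcher_bar',p)[0]; m=q['mask'].astype(float)
    # match only the far 100 mm
    def c(u):
        B=[boxp(-.02,.1,-.019,.019,0,.02),boxp(.029,.099,-.018,.018,.02,.025)]
        M=mask(p,u,B,.101); vis=np.ones_like(M); 
        far=mask(p,np.r_[e-h[0]*.1,np.arctan2(h[0][1],h[0][0])],[boxp(.0,.14,-.06,.06,0,.03)],.101)>0
        return np.abs((M-m)[far]).sum()
    v0=np.r_[e-h[0]*.1,np.arctan2(h[0][1],h[0][0])]
    r=minimize(c,v0,method='Nelder-Mead',options=dict(initial_simplex=v0+np.array([[0,0,0],[.01,0,0],[0,.01,0],[0,0,.08]])))
    u=r.x; print('fit',u,v0,r.fun,'end press',pf(W(u,[.1,0,0])))
E
```

```text
[[-0.1052  0.0174]
 [-0.103  -0.0174]
 [-0.1761  0.0189]
 [-0.1756 -0.0158]]
side [[-0.1179  0.017 ]
 [-0.1138 -0.038 ]]
grasp [[-0.2604  0.0005]]
pred end [[-0.1034  0.0006]]
proj [[290.01541925 189.39129675]] [[280.23817711 201.09574837]]
proj [[290.2465848  189.11602673]] [[280.31397049 199.62180642]]
fit [ 0.44896005  0.02772977 -0.09164358] [ 0.45329238  0.02892431 -0.09380542] 36.8125 end press [[-0.1076 -0.0008]]
fit [ 0.44633654  0.02467945 -0.06819411] [ 0.45329238  0.02892431 -0.09380542] 56.6875 end press [[-0.1099 -0.0017]]
```

Held straight and centred, with the end about 10 mm in front of the bed. I go forward 40 mm, then lower towards the bed.

```bash
python3 -m creep '[[-0.2,0,0.1,0,0.3],[-0.3,0,0.2,0,0.3],[-0.3,0,0.2,0,0.3],[0,0,0.1,0,0.3],[0,0,0,0,0.3]]'; python3 -m creep '[[0,0,0.05,0,0.3],[0,0,0.04,0,0.3],[0,0,0,0,0.3]]';python3 -m creep '[[0,0,0.04,0,0.3],[0,0,0.0,0,0.3]]'
```

```text
time: 8.32
tool_pos: [0.4355, 0.0305, 0.0765]
tcp_rot: [-0.147, -3.136, 0.0]
wrist_force: [0.3, 0.4, -1.3]
width: 0.418
grip_force: 80.5
time: 8.7
tool_pos: [0.4362, 0.0305, 0.0728]
tcp_rot: [0.147, 3.138, 0.0]
wrist_force: [-0.5, 1.0, -2.1]
width: 0.419
grip_force: 80.5
time: 8.95
tool_pos: [0.4362, 0.0305, 0.0707]
tcp_rot: [-0.147, -3.138, -0.0]
wrist_force: [-0.1, -0.0, -1.3]
width: 0.418
grip_force: 80.5
```

```bash
python3 -m creep '[[0,0,0.04,0,0.3],[0,0,0.0,0,0.3]]';  python3 go.py .397 .0337 .07 -.0944
python3 - <<'E'
from fit import *
T,S=cam('top'),cam('side')
def crop(p,x0,y0,x1,y1): return cv2.resize(p['pixels'][y0:y1,x0:x1][:,:,::-1],None,fx=5,fy=5,interpolation=cv2.INTER_CUBIC)
cv2.imwrite('pics/mouth.png',np.hstack([crop(T,260,150,335,230),crop(S,255,175,330,255)]))
E
```

```text
time: 9.2
tool_pos: [0.4362, 0.0305, 0.0686]
tcp_rot: [-0.147, -3.138, 0.0]
wrist_force: [-0.2, 0.7, -2.1]
width: 0.423
grip_force: 80.5
t 9.2 tcp [0.4362 0.0305 0.0686] head 3.048 tilt [ 0. -0. -1.] w 0.423 F [-0.2  0.7 -2.1] grip 80.5
shift units (present axes) [ 0.79 -0.01 -0.03] spin units 0.01
```

View pics/mouth.png

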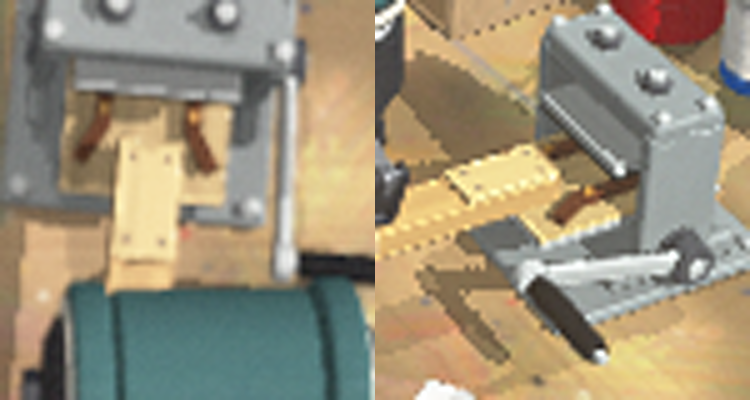

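The bar's end is at ~(150,140) in the left half, midway between the fences at 110 and 187. I lower it onto the bed.

```bash
python3 -m creep '[[0,0,0.04,0,0.3],[0,0,0.0,0,0.3]]' | grep -E 'pos|force'; python3 -m creep '[[0,0,0.03,0,0.3],[0,0,0.0,0,0.3]]'| grep -E 'pos|force';
```

```text
tool_pos: [0.4364, 0.0305, 0.0667]
wrist_force: [-1.0, -0.5, -0.5]
grip_force: 80.5
tool_pos: [0.4366, 0.0305, 0.0654]
wrist_force: [0.2, -0.9, 0.4]
grip_force: 80.7
```

```bash
python3 -m creep '[[-0.15,0,0,0,0.3],[-0.2,0,0,0,0.3],[-0.2,0,0,0,0.3],[0,0,0,0,0.3]]' | grep -E 'pos|force'; python3 -m creep '[[-0.2,0,0,0,0.3],[-0.2,0,0,0,0.3],[-0.2,0,0,0,0.3],[0,0,0,0,0.3]]'| grep -E 'pos|force';
```

```text
tool_pos: [0.4655, 0.0278, 0.0656]
wrist_force: [0.6, 0.5, -0.6]
grip_force: 80.7
tool_pos: [0.4955, 0.025, 0.0656]
wrist_force: [1.9, 0.6, 0.2]
grip_force: 80.9
```

```bash
python3 -m creep '[[-0.2,0,0,0,0.3],[-0.2,0,0,0,0.3],[-0.15,0,0,0,0.3],[0,0,0,0,0.3]]' | grep -E 'pos|force'; python3 -m creep '[[-0.1,0,0,0,0.3],[-0.1,0,0,0,0.3],[0,0,0,0,0.3]]'| grep -E 'pos|force'; python3 -m creep '[[-0.05,0,0,0,0.3],[-0.05,0,0,0,0.3],[0,0,0,0,0.3]]'| grep -E 'pos|force'
```

```text
tool_pos: [0.5222, 0.0225, 0.0658]
wrist_force: [0.8, 1.1, 2.5]
grip_force: 81.2
tool_pos: [0.5311, 0.0216, 0.0658]
wrist_force: [-1.9, -0.3, 5.2]
grip_force: 81.5
tool_pos: [0.5356, 0.0212, 0.0659]
wrist_force: [-3.6, 0.8, 7.5]
grip_force: 81.6
```

```bash
for i in 1; do python3 -m creep '[[-0.06,0,0,0,0.3],[0,0,0,0,0.3]]' | grep -E 'pos|t_force'; python3 -m creep '[[-0.06,0,0,0,0.3],[0,0,0,0,0.3]]'| grep -E 'pos|t_force'; python3 -m creep '[[-0.06,0,0,0,0.3],[0,0,0,0,0.3]]'| grep -E 'pos|t_force'; done
```

```text
tool_pos: [0.5386, 0.021, 0.0658]
wrist_force: [-3.7, 0.8, 7.8]
tool_pos: [0.5405, 0.0208, 0.0658]
wrist_force: [-7.5, 0.5, 11.0]
tool_pos: [0.5405, 0.0208, 0.0657]
wrist_force: [-15.1, 1.6, 18.8]
```

Stalled at the predicted place against the stop. I release and rise.

```bash
python3 -m creep '[[0,0,0,0,0.5],[0,0,0,0,0.6],[0,0,0,0,0.6],[0,0,0,0,0.65],[0,0,-0.2,0,0.65],[0,0,-0.4,0,0.65],[0,0,-0.6,0,0.65],[0.2,0,-0.6,0,0.65],[0.4,0,-0.4,0,0.65],[0.6,0,-0.3,0,0.65],[0.6,0,0,0,0.65],[0.6,0,0,0,0.65],[0,0,0,0,0.65]]'
python3 - <<'E'
from fit import *
T,S=cam('top'),cam('side'); v=np.array([.6557,.0092,-.0944])
for p,n in((T,'top'),(S,'side')):
    for r in bot.look_for('stretcher_bar',p)[:2]: print(n,r)
    # expected home outline of near end
    print(np.round(proj(p,W(v,[[-.158,.019,.08],[-.158,-.019,.08],[-.057,.018,.085],[-.057,-.018,.085]]))+.5,1).tolist())
def crop(p,x0,y0,x1,y1): return cv2.resize(p['pixels'][y0:y1,x0:x1][:,:,::-1],None,fx=5,fy=5,interpolation=cv2.INTER_CUBIC)
cv2.imwrite('pics/home.png',np.hstack([crop(T,260,150,335,230),crop(S,255,175,330,255)]))
E
```

```text
time: 14.42
tool_pos: [0.424, 0.0317, 0.1908]
tcp_rot: [0.147, 3.137, 0.0]
wrist_force: [-0.0, 0.9, 0.3]
width: 0.651
grip_force: 0.0
top {'bbox': [279.8, 173.5, 295.1, 210.4], 'score': 0.76}
top {'bbox': [260.2, 134.8, 345.6, 207.3], 'score': 0.57}
[[280.6, 209.3], [293.7, 210.5], [284.1, 174.6], [296.4, 175.7]]
side {'bbox': [260.3, 206.3, 300.2, 223.1], 'score': 0.91}
[[262.8, 212.3], [268.3, 218.6], [289.0, 203.0], [294.5, 208.7]]
```

View pics/home.png

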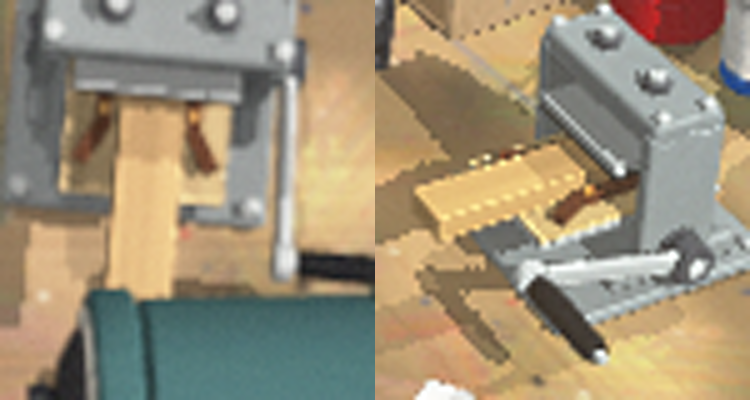

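The bar sits where the home outline predicts: top near end ~(287,210), side near corners ~(263,213) and (268,218). Next I line up above the lever handle.

```bash
python3 go.py .518 -.108 .16 1.476; python3 - <<'E'
from fit import *
print(bot.read_state()['q'].round(2))
v=np.array([.6557,.0092,-.0944])
T,S=cam('top'),cam('side')
for p in (T,S):
    print(np.round(proj(p,W(v,[[-.1256,-.094,.0676],[-.1256,-.130,.0676],[-.1256,-.166,.0676]]))+.5,1).tolist(), [(round(q['score'],2),q['bbox']) for q in bot.look_for('cam_grip',p)[:2]])
E
```

```text
t 14.62 tcp [0.4265 0.0315 0.1909] head 3.048 tilt [-0.001  0.    -1.   ] w 0.649 F [ 0.5 -0.2 -0.1] grip 0.0
shift units (present axes) [-2.08 -2.61  0.62] spin units -15.7
[ 0.02 -0.19  2.15 -0.    1.18 -1.46]
[[319.7, 202.2], [332.0, 203.4], [344.3, 204.5]] [(0.82, [311.4, 164.0, 343.0, 207.7])]
[[288.5, 232.0], [294.6, 238.7], [300.9, 245.8]] []
```

```bash
python3 -m creep '[[-0.1,-0.3,0,0.5,0.5],[-0.2,-0.4,0,0,0.5],[-0.3,-0.4,0,0,0.5],[-0.4,-0.4,0,0,0.5],[-0.4,-0.4,0,0,0.5],[-0.4,-0.4,0,0,0.5],[-0.3,-0.3,0,0,0.5],[0,0,0,1,0.5],[0,0,0,1,0.5],[0,0,0,1,0.5],[0,0,0,1,0.5],[0,0,0,1,0.5],[0,0,0,1,0.5],[0,0,0,1,0.5],[0,0,0,1,0.5]]' |grep -E 'pos|force'; python3 -m creep '[[0,0,0,1,0.5],[0,0,0,1,0.5],[0,0,0,1,0.5],[0,0,0,1,0.5],[0,0,0,1,0.5],[0,0,0,1,0.5],[0,0,0,1,0.5],[0,0,0,0.2,0.5],[0,0,0,0,0.5],[0,0,0,0,0.5]]'>/dev/null; python3 go.py .518 -.108 .05 1.476
```

```text
tool_pos: [0.5115, -0.1126, 0.1901]
wrist_force: [-0.1, 0.5, -0.2]
grip_force: 0.0
t 17.95 tcp [ 0.5115 -0.1121  0.1902] head 1.478 tilt [-0. -0. -1.] w 0.502 F [-0.5  0.2 -0.3] grip 0.0
shift units (present axes) [0.09 0.12 2.8 ] spin units 0.02
```

```bash
python3 -m creep '[[0.09,0.12,0.2,0,0.5],[0,0,0.5,0,0.5],[0,0,0.6,0,0.5],[0,0,0.6,0,0.5],[0,0,0.5,0,0.5],[0,0,0.4,0,0.5],[0,0,0,0,0.5],[0,0,0,0,0.3],[0,0,0,0,0.1],[0,0,0,0,0.1],[0,0,0,0,0.1],[0,0,0,0,0.1]]' 40; python3 go.py .518 -.108 .05 1.476
python3 - <<'E'
from fit import *
T,S=cam('top'),cam('side')
def crop(p,x0,y0,x1,y1): return cv2.resize(p['pixels'][y0:y1,x0:x1][:,:,::-1],None,fx=4,fy=4,interpolation=cv2.INTER_CUBIC)
cv2.imwrite('pics/grip.png',np.hstack([crop(T,260,140,355,240),crop(S,250,165,345,265)]))
E
```

```text
time: 19.45
tool_pos: [0.5156, -0.1078, 0.0507]
tcp_rot: [-2.319, -2.114, 0.005]
wrist_force: [-7.2, 0.1, 3.6]
width: 0.183
grip_force: 38.9
t 19.45 tcp [ 0.5156 -0.1078  0.0507] head 1.478 tilt [ 0.    -0.005 -1.   ] w 0.183 F [-7.2  0.1  3.6] grip 38.9
shift units (present axes) [0.   0.05 0.01] spin units 0.02
```

View pics/grip.png

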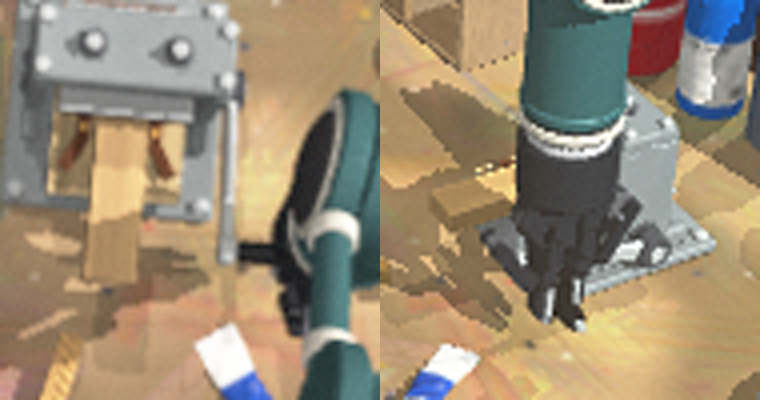

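The handle is between the fingers: width is right, with ~7 N of side load because the handle sits ~2 mm nearer. I relieve that, then swing along the arc in parts.

```bash
python3 -m creep '[[0,-0.05,0,0,0.1],[0,0.068,-0.216,0,0.1],[0,0.087,-0.21,0,0.1],[0,0.104,-0.201,0,0.1],[0,0.122,-0.191,0,0.1],[0,0,0,0,0.1]]'; python3 -m creep '[[0,0.138,-0.18,0,0.1],[0,0.154,-0.167,0,0.1],[0,0.167,-0.154,0,0.1],[0,0,0,0,0.1]]'; python3 go.py .643 -.120 .145 1.476
```

```text
time: 20.3
tool_pos: [0.5327, -0.1095, 0.0921]
tcp_rot: [-2.319, -2.114, 0.005]
wrist_force: [-9.1, 0.7, 1.3]
width: 0.181
grip_force: 39.3
time: 20.8
tool_pos: [0.5527, -0.1114, 0.1175]
tcp_rot: [-2.315, -2.111, 0.012]
wrist_force: [-19.0, 1.1, 11.6]
width: 0.18
grip_force: 39.3
t 20.8 tcp [ 0.5527 -0.1114  0.1175] head 1.478 tilt [ 0.    -0.011 -1.   ] w 0.18 F [-19.    1.1  11.6] grip 39.3
shift units (present axes) [-0.    1.81 -0.57] spin units 0.02
```

```bash
python3 -m creep '[[0,-0.04,-0.045,0,0.1],[0,0.18,-0.138,0,0.1],[0,0.191,-0.122,0,0.1],[0,0,0,0,0.1]]'; python3 go.py .640 -.120 .145 1.476
```

```text
time: 21.3
tool_pos: [0.5717, -0.1133, 0.1338]
tcp_rot: [-2.319, -2.113, 0.006]
wrist_force: [-14.3, 0.1, 11.5]
width: 0.18
grip_force: 40.5
t 21.3 tcp [ 0.5717 -0.1133  0.1338] head 1.478 tilt [-0.    -0.006 -1.   ] w 0.18 F [-14.3   0.1  11.5] grip 40.5
shift units (present axes) [-0.01  1.37 -0.23] spin units 0.02
```

```bash
python3 -m creep '[[0,0.18,-0.14,0,0.1],[0,0.2,-0.11,0,0.1],[0,0.21,-0.08,0,0.1],[0,0,0,0,0.1]]'; python3 -m creep '[[0,0.22,-0.06,0,0.1],[0,0.22,-0.04,0,0.1],[0,0,0,0,0.1]]'; python3 go.py .640 -.120 .145 1.476
python3 - <<'E'
from fit import *
S=cam('side'); v=np.array([.6557,.0092,-.0944])
print(np.round(proj(S,W(v,[[0,-.09,.034],[0,-.09,.164]]))+.5,1))
cv2.imwrite('pics/up.png',cv2.resize(S['pixels'][130:260,250:370][:,:,::-1],None,fx=4,fy=4,interpolation=cv2.INTER_CUBIC))
E
```

```text
time: 21.8
tool_pos: [0.6038, -0.1164, 0.1509]
tcp_rot: [2.322, 2.116, -0.0]
wrist_force: [-7.9, 0.5, 6.5]
width: 0.177
grip_force: 40.0
time: 22.18
tool_pos: [0.6271, -0.1186, 0.1572]
tcp_rot: [2.32, 2.114, 0.003]
wrist_force: [-6.2, -0.5, 9.8]
width: 0.179
grip_force: 39.9
t 22.18 tcp [ 0.6271 -0.1186  0.1572] head 1.478 tilt [-0.001  0.004 -1.   ] w 0.179 F [-6.2 -0.5  9.8] grip 39.9
shift units (present axes) [-0.    0.26  0.24] spin units 0.02
[[319.4 227.7]
 [323.5 196.2]]
```

View pics/up.png

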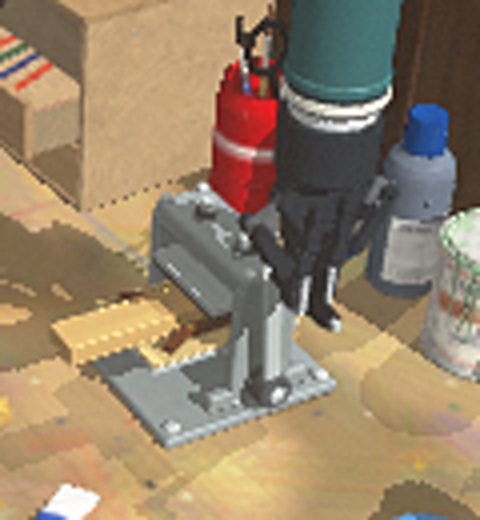

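The side picture shows the lever standing nearly up under the gripper, hub at crop (268,388), with the bar still in place. My pictures are used up, so I check the lever angle numerically from the masks.

```bash
cat > lev.py <<'E'
from fit import *
v=np.array([.6557,.0092,-.0944])
s=bot.read_state(); g=s['tool_pos']-[0,0,.019*1]; 
c,sn=np.cos(v[2]),np.sin(v[2]); d=s['tool_pos'][:2]-v[:2]; print('grasp in press',c*d[0]+sn*d[1],-sn*d[0]+c*d[1],s['tool_pos'][2]+.019,'F',s['wrist_force'].round(1),s['torque'].round(2),s['joint_vel'].round(3))
for n in('top','side'):
    p=cam(n)
    for t in('cam_lever','cam_grip','stretcher_bar'):
        for q in bot.regions_of(t,p)[:1]:
            print(n,t,round(q['score'],2),np.round(q['bbox']),q['mask'].sum())
            if t=='cam_lever':
                ys=np.where(q['mask'])[0]
                for y in range(ys.min(),ys.max()+1,3):
                    x=np.where(q['mask'][y])[0]
                    if len(x): print((y,x.min(),x.max()),end=' ')
                print()
    for th in(60,75,80,90,100):
        f=np.radians(th); print(th,np.round(proj(p,W(v,[[-r*np.cos(f),y,.034+r*np.sin(f)] for y,r in((-.09,0),(-.09,.06),(-.09,.13),(-.1,.13),(-.13,.13))])),1).tolist())
E
python3 lev.py
```

```text
grasp in press -0.016562914887181403 -0.12991449706303645 0.17614060535676895 F [-5.3  1.3  7.8] [ 0.05  1.16 -0.06] [ 0.    -0.005  0.006 -0.001 -0.001 -0.   ]
top cam_lever 0.5 [320. 154. 341. 168.] 158
(154, np.int64(325), np.int64(326)) (157, np.int64(322), np.int64(340)) (160, np.int64(319), np.int64(340)) (163, np.int64(318), np.int64(321)) (166, np.int64(317), np.int64(320)) 
top cam_grip 0.66 [315. 155. 344. 167.] 152
top stretcher_bar 0.95 [281. 171. 294. 212.] 529
60 [[318.9, 161.8], [321.4, 168.4], [324.6, 176.9], [328.3, 177.3], [339.2, 178.3]]
75 [[318.9, 161.8], [322.2, 163.1], [326.4, 164.8], [330.1, 165.2], [341.1, 166.2]]
80 [[318.9, 161.8], [322.4, 161.3], [326.9, 160.6], [330.6, 161.0], [341.6, 162.0]]
90 [[318.9, 161.8], [322.7, 157.7], [327.6, 152.3], [331.3, 152.7], [342.3, 153.7]]
100 [[318.9, 161.8], [322.9, 154.2], [328.1, 144.4], [331.7, 144.8], [342.7, 145.8]]
side cam_lever 0.52 [313. 198. 337. 233.] 264
(196, np.int64(314), np.int64(316)) (199, np.int64(315), np.int64(319)) (202, np.int64(315), np.int64(319)) (205, np.int64(315), np.int64(331)) (208, np.int64(315), np.int64(334)) (211, np.int64(315), np.int64(335)) (214, np.int64(315), np.int64(319)) (217, np.int64(315), np.int64(319)) (220, np.int64(315), np.int64(319)) (223, np.int64(314), np.int64(320)) (226, np.int64(313), np.int64(322)) (229, np.int64(314), np.int64(321)) 
side cam_grip 0.85 [312. 195. 335. 231.] 230
side stretcher_bar 0.83 [261. 202. 301. 225.] 430
60 [[318.9, 227.2], [312.9, 217.7], [305.3, 205.7], [307.1, 207.4], [312.6, 212.7]]
75 [[318.9, 227.2], [316.8, 215.0], [314.1, 199.7], [315.9, 201.4], [321.5, 206.5]]
80 [[318.9, 227.2], [318.1, 214.3], [317.1, 198.1], [318.9, 199.8], [324.6, 204.9]]
90 [[318.9, 227.2], [320.8, 213.1], [323.0, 195.7], [324.9, 197.3], [330.6, 202.4]]
100 [[318.9, 227.2], [323.4, 212.5], [328.8, 194.3], [330.7, 196.0], [336.5, 201.0]]
```

The arm line in the side mask fits 80°, so about 10° remains (~20 mm ahead).

```bash
python3 -m creep '[[0,0.12,0.02,0,0.1],[0,0.12,0.02,0,0.1],[0,0.12,0.02,0,0.1],[0,0,0,0,0.1],[0,0,0,0,0.1]]'; python3 lev.py | grep -vE '^(60|100)'
```

```text
time: 23.25
tool_pos: [0.6468, -0.1205, 0.1564]
tcp_rot: [2.317, 2.111, 0.008]
wrist_force: [-3.3, -1.0, 13.2]
width: 0.176
grip_force: 41.5
grasp in press 0.0033645543981944415 -0.12999651314576774 0.17540473224801492 F [-3.3 -1.  13.2] [ 0.06  0.89 -0.02] [-0.002 -0.002  0.002  0.001 -0.     0.   ]
top cam_lever 0.55 [320. 145. 339. 167.] 189
(147, np.int64(325), np.int64(327)) (150, np.int64(323), np.int64(339)) (153, np.int64(321), np.int64(339)) (156, np.int64(319), np.int64(326)) (159, np.int64(318), np.int64(323)) (162, np.int64(318), np.int64(321)) (165, np.int64(317), np.int64(320)) 
top cam_grip 0.75 [315. 148. 341. 166.] 196
top stretcher_bar 0.88 [281. 173. 293. 209.] 527
75 [[318.9, 161.8], [322.2, 163.1], [326.4, 164.8], [330.1, 165.2], [341.1, 166.2]]
80 [[318.9, 161.8], [322.4, 161.3], [326.9, 160.6], [330.6, 161.0], [341.6, 162.0]]
90 [[318.9, 161.8], [322.7, 157.7], [327.6, 152.3], [331.3, 152.7], [342.3, 153.7]]
side cam_lever 0.54 [344. 255. 372. 282.] 421
(258, np.int64(352), np.int64(358)) (261, np.int64(346), np.int64(364)) (264, np.int64(345), np.int64(368)) (267, np.int64(344), np.int64(370)) (270, np.int64(345), np.int64(370)) (273, np.int64(345), np.int64(370)) (276, np.int64(347), np.int64(369)) (279, np.int64(351), np.int64(367)) 
side cam_grip 0.5 [316. 200. 338. 231.] 163
side stretcher_bar 0.56 [263. 203. 298. 224.] 440
75 [[318.9, 227.2], [316.8, 215.0], [314.1, 199.7], [315.9, 201.4], [321.5, 206.5]]
80 [[318.9, 227.2], [318.1, 214.3], [317.1, 198.1], [318.9, 199.8], [324.6, 204.9]]
90 [[318.9, 227.2], [320.8, 213.1], [323.0, 195.7], [324.9, 197.3], [330.6, 202.4]]
```

```bash
python3 - <<'E'
from fit import *
v=np.array([.6557,.0092,-.0944])
S,T=cam('side'),cam('top')
m=bot.regions_of('cam_grip',S)[0]['mask']
for y in range(200,232,2):
    x=np.where(m[y])[0]; 
    if len(x): print((y,x.min(),x.max()),end=' ')
print()
# bright arm vs darker background in pixels
g=S['pixels'].astype(int).sum(2)//3
for y in (206,209,212,215,218): print(y,g[y,308:332].tolist())
for p in(T,S):
    print(np.round(proj(p,W(v,[[-.158,.019,.0874],[-.158,-.019,.0874]])),1).tolist(),bot.look_for('stretcher_bar',p)[0]['bbox'])
E
```

```text
(200, np.int64(319), np.int64(325)) (202, np.int64(319), np.int64(336)) (204, np.int64(319), np.int64(338)) (206, np.int64(319), np.int64(339)) (208, np.int64(319), np.int64(340)) (210, np.int64(318), np.int64(339)) (212, np.int64(318), np.int64(322)) (214, np.int64(318), np.int64(321)) (216, np.int64(317), np.int64(321)) (218, np.int64(317), np.int64(321)) (220, np.int64(317), np.int64(320)) (222, np.int64(316), np.int64(320)) (224, np.int64(314), np.int64(321)) (226, np.int64(313), np.int64(322)) (228, np.int64(314), np.int64(322)) (230, np.int64(315), np.int64(320)) 
206 [97, 104, 93, 90, 91, 93, 91, 89, 92, 93, 92, 119, 117, 100, 103, 119, 171, 181, 187, 184, 149, 118, 200, 174]
209 [100, 127, 159, 170, 166, 92, 91, 95, 90, 88, 109, 121, 104, 205, 214, 167, 192, 159, 159, 160, 162, 160, 161, 159]
212 [96, 143, 167, 164, 83, 89, 87, 91, 91, 91, 116, 184, 199, 200, 188, 162, 149, 154, 155, 157, 159, 163, 162, 162]
215 [102, 152, 168, 161, 165, 165, 84, 91, 92, 108, 149, 201, 200, 213, 159, 167, 140, 145, 148, 147, 152, 156, 163, 158]
218 [106, 159, 164, 162, 162, 164, 86, 88, 87, 118, 190, 200, 201, 190, 163, 175, 176, 179, 179, 141, 144, 145, 149, 151]
[[280.3, 208.6], [293.5, 209.8]] [280.9, 171.9, 295.0, 208.9]
[[262.3, 210.0], [267.9, 216.4]] [262.6, 204.0, 298.8, 222.4]
```

The arm line fits 90–92°, the handle is held at 41 N and everything is still. The bar's outline matches home, so I hand in.

```bash
python3 -c "
from workcell import bot
print(bot.read_state()['tool_pos'],bot.finish_job())"
```

```text
the job is handed in; nothing more can be done
[ 0.64670804 -0.12055063  0.15640701] None
```

I handed the job in with the bar against the back stop and released, and the lever held at about 90–92° with a 41 N grip; the hand-in gave no verdict, and I did not measure the platen's force on the bar.

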